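# Dock the vial tray and hold the recessed reset button

### The job

Slide the full vial tray (the one lying in front of the docking station's mouth) along the bench, without lifting or tipping it, until it sits fully home in the station against the control box. Then take the slim square-handled stylus out of the tool stand, reach its tip through the round hole in the top of the control box, and push the recessed reset button fully down so that the station registers the tray. Finish while still holding the button down with the stylus in the gripper, the tray still home, and leave the other things on the bench where they are.

Things in the scene. Friction and masses are not known exactly. Their poses are not given: they have to be found in the camera images.
- dock: Docking station, fixed to the bench: a bay between two low aluminium rails, and behind it a white control box 160 (x) x 80 (y) x 60 (z) mm. Origin: on the bench at the centre of the spot the docked tray covers; a docked tray has this position and x axis (side play 6 mm, end play 2 mm). The bay is open above and towards -y and has no floor: the tray slides in along +y on the bench.
- bay_stop (a point): The back stop: foot of the control box's near face, at (0, +45, 0) mm in the dock's frame. The rails, 12 mm high, run along y with inner faces at x = +-70 mm from y = -45 to +45 mm in the dock's frame; from there they flare outward to x = +-95 mm at y = -101 mm. Axes as the dock's.
- hole_mouth (a point): Centre of the round hole in the control box's flat top, at (+35, +85, +60) mm in the dock's frame; the hole is vertical, 17 mm in diameter and 34 mm deep. Axes as the dock's.
- reset_button_top (a point): Centre of the top of the grey reset button, on the hole's axis, 28 mm below the hole's mouth when not pressed; the button is round, 12 mm in diameter, and moves down with the point. Axes as the dock's.
- reset_button (a joint): Travel of the reset button, m: 0 released, 0.006 fully down. Spring: it starts to move at 1.5 N and is fully down at 5 N; it comes back up when let go.
- tray: The full vial tray: loose grey block 127 (x) x 86 (y) x 30 (z) mm, upright sides, with 24 black-capped vials up to 44 mm high; 0.25 to 0.5 kg. Origin: centre of the underside. It starts 140 to 210 mm short of its docked place on the dock's -y side, up to 12 mm off the bay's middle line and 0.12 rad out of line, a long side facing the bay.
- stand: Tool stand, fixed block 170 (x) x 50 (y) x 70 (z) mm with three through holes 11 mm in diameter in a row along its x axis at -55, 0 and +55 mm; one tool stands in each. Origin: centre of the underside.
- stylus: The stylus: loose, 50 g, upright in one of the stand's holes (which one varies). Steel shaft 7 mm in diameter, 62 mm long, then a grey square handle 14 x 14 x 70 mm, flat sides square to its x and y axes. Origin: the tip, the shaft's lower end; z runs up to the handle's end at 132 mm. In the stand the handle's shoulder rests on the stand's top, the tip 8 mm above the bench.
- stylus_grip (a point): Middle of the stylus's handle, 97 mm above its tip. Axes as the stylus's.
- driver: Leave alone: screwdriver in the stand, round handle 26 mm in diameter and 75 mm long above the stand's top. Origin: lower end of its shaft.
- tee_key: Leave alone: T-handled key in the stand, cross bar 14 (x) x 66 (y) mm, up to 118 mm above its origin, the lower end of its shaft.
- solvent: Leave alone: amber bottle, 86 mm in diameter, 190 mm tall. Origin: centre of the underside.
- beaker: Leave alone: glass beaker, 70 mm in diameter, 90 mm tall. Origin: centre of the underside.
- jar: Leave alone: small jar, 52 mm in diameter, 70 mm tall. Origin: centre of the underside.
- wipes: Leave alone: white box of wipes 110 (x) x 180 (y) x 85 (z) mm. Origin: centre of the underside.
- spare_tray: Leave alone: a second vial tray, same size as the first but with white caps, off to the robot's left. Origin: centre of the underside.
Things that resemble listed ones, but are neither listed nor needed, are in the scene too. What is shaped like the tray but pink or purple is not meant.

How it is judged:
By the outcome, as a careful person would: the job done as asked, in the order asked, and still so for the second after the job is handed in, while the arm keeps its last pose, push and grip.
It also fails if it takes over 66 s, if anything falls off the work surface, if the arm or the gripper's body presses on something with over 40 N, if the wrist force passes 120 N, or if a joint passes its speed limit or range.

### The arm

A 7-joint arm with a two-finger parallel gripper is mounted at the origin on the work surface. World frame = base frame: x ahead of the robot, y to its left, z up, the work surface at z = 0. Lengths are in m, angles in rad, forces in N, time in s.
With the tool pointing down it reaches from about 0.35 to 0.9 m from the base axis. Payload 7.2 kg.
Tool frame: the origin (TCP) lies between the finger pads; the fingertips stand 19 mm ahead of it and the grasp point (between the pads) is the TCP (env.tip_extent is the distance from the TCP to the fingertips, in m); z points along the fingers, y is the line along which they close (so a half turn about z gives the same grasp; the last joint's range is limited). The gripper opens to 85 mm and grips with 20 to 120 N. Pads are 22 mm wide; open, the fingers measure 114 mm over their backs; the gripper's body (76 mm by 85 mm) begins 54 mm behind the grasp point. The pads swing forward as they close: fully open they stand 13 mm farther back than shut.
Start: joints at [-1.189, 0.411, -0.013, 1.596, 0.006, 1.134, -0.082], TCP at [0.272, 0.563, 0.25] pointing down, gripper open.
Joint ranges: [-2.95, 2.95], [-0.29, 1.99], [-1.47, 1.44], [0.14, 2.54], [-1.03, 4.17], [0.13, 1.85], [-2.86, 2.86]. Speed limits (rad/s): [2.39, 2.39, 3.01, 3.01, 3.14, 3.14, 3.14].

### API

Orientations are given as a rotation vector (axis times angle).
In Python, from cell import readout, eyes, workorder, env gives the robot as it stands.
- The arm moves only by the tool carry_out, never from a script. Its argument "commands" is a list of rows, each a list of 7 numbers: the shift along the tool's x, y, z in mm, then the turn, a rotation vector about the tool's x, y, z in rad, then the opening, from 0 (shut) to 1 (fully open). In form: [[dx, dy, dz, ax, ay, az, gripper], ...]. A call has 1 to 10 rows; each row is the pose to reach, as a shift and turn from the pose commanded when the call began, along the tool's axes at that moment; what a row does not reach only later rows make up. A row lasts 1/8 s, in which the tool goes at most 62.5 mm and 10.7 degrees, less where a joint would pass 70% of its speed; a pose out of reach is approached as far as the arm can. A call with a gripper value outside its range is refused whole. The fingers move at their own pace and stop on an object; "newtons" is the grip in N (left out, the last holds). Time passes only in rows, so rows that repeat a pose let the fingers close. It gives the time, the measured TCP pose, the force, the opening and the grip force at its end, in the units of the state.
- readout.observe(): the state, without advancing time (a new reading comes with each control period).
- eyes.read_camera(name): name is "side" or "top"; returns a dict with "image" (400x640x3 uint8, red, green, blue), "fovy" (degrees; the focal length in pixels is half the picture's height over the tangent of half this angle, whatever the lens; pixels are square), "cx", "cy" (the principal point, pixels), "R" (3x3) and "t" (3): a world point X has camera coordinates R X + t. Camera axes: x right, y down, z forward; pixel columns grow to the right and rows downward; lengths in m; the calibration is good to about 2 mm. A picture is of the moment at which its call begins. There is no depth.
- workorder.finish_job(): hands the job in; it is judged then, once.
The state is a dict: "time": time; "joint_positions": joint angles; "dq": joint speeds; "joint_efforts": joint torques, N m; "tcp_pos": TCP position; "orientation": TCP orientation; "force": force on the tool from outside, world axes, zero at the start; "torque": the same for the moment, N m; "grip_width": opening from 0.0 (shut) to 1.0 (fully open); "gripper_force": force on a finger pad.
Only numpy, scipy, OpenCV 4.12 (cv2) and the standard library are available. Lean on these libraries where they do the work, as an engineer would, in place of code of your own. Each camera call takes 0.05 s, during which the arm holds its last target. There are 200 camera calls.

## Working session

There is one attempt and no reset: what is moved stays moved. The work goes in short steps, Python scripts to look and compute and a tool call to move; the robot and the scene stay as the last step left them, time stands still between calls to the robot, and variables do not carry over. Pictures are saved under pics/ and viewed, at most 12 in all, crops included, and the job is handed in when it is done.

Besides the shell and the picture viewer there is one more tool, called after "Request:" by a JSON object that holds its "fn" and its "kwargs", one argument or row to a line. carry_out: Moves the arm, as the interface text tells. Its arguments: {"type":"object","properties":{"commands":{"type":"array","items":{"type":"array","items":{"type":"number"}}},"newtons":{"type":"number"}},"required":["commands"]}

```bash
mkdir -p pics; ls
python3 - <<'E'
from cell import readout, eyes, workorder, env
import cv2,numpy as np
s=readout.observe(); print({k:np.round(v,3).tolist() for k,v in s.items()}); print(env.tip_extent)
for n in("top","side"):
    c=eyes.read_camera(n); cv2.imwrite(f"pics/{n}0.png",c["image"][:,:,::-1]); print(n,c["fovy"],c["cx"],c["cy"],c["R"],c["t"], -np.array(c["R"]).T@c["t"],[k for k in c])
E
```

```text
pics
{'time': 0.0, 'joint_positions': [-1.189, 0.412, -0.013, 1.597, 0.006, 1.134, -0.082], 'dq': [-0.0, 0.0, -0.0, 0.0, 0.001, -0.0, -0.0], 'joint_efforts': [0.0, -60.061, 0.683, -29.94, 0.014, 0.011, -0.0], 'tcp_pos': [0.272, 0.562, 0.249], 'orientation': [-0.701, -3.062, 0.003], 'force': [0.072, 0.053, -0.221], 'torque': [0.051, -0.0, 0.011], 'gripper_force': 0.0, 'grip_width': 1.0}
0.019
top 48.223943346515355 323.0610791187446 193.88550553182014 [[ 0.01721746 -0.99983454 -0.0058692 ]
 [-0.98913282 -0.01617535 -0.14613224]
 [ 0.14601312  0.00832144 -0.98924765]] [0.04964535 0.60748896 1.48448469] [0.38327826 0.04711043 1.5575881 ] ['image', 'fovy', 'cx', 'cy', 'R', 't']
side 57.664002904430596 320.94047625863664 192.2154003383946 [[ 0.75374375 -0.65685418  0.02032115]
 [-0.37173632 -0.4516612  -0.8110575 ]
 [ 0.54192478  0.60377542 -0.58461336]] [-0.40563781  0.31232914  0.98645534] [-0.11273355 -0.72097542  0.83825489] ['image', 'fovy', 'cx', 'cy', 'R', 't']
```

View pics/top0.png

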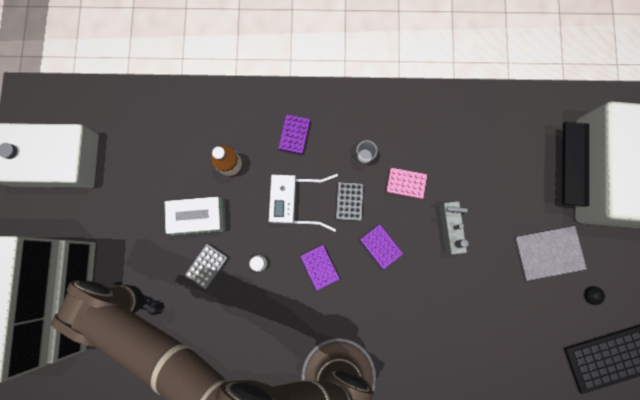

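View pics/side0.png

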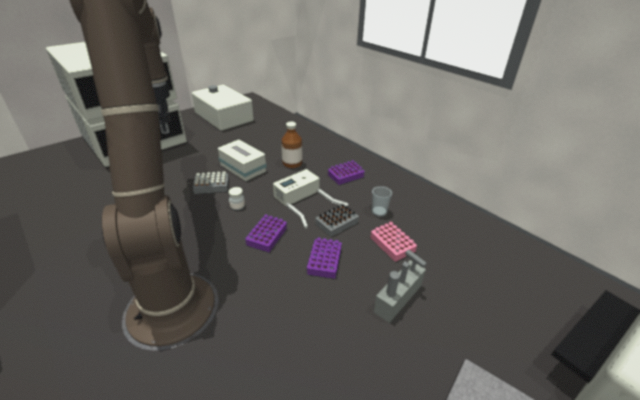

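The top view shows the dock box at (283,199) with its hole near (282,188). The rails open to the right, the tray is at (349,201), and the stand is at (455,228). The side view shows the same layout: tray at (337,217), stand at (402,290). Next I'll enlarge both.

```bash
cat > h.py <<'E'
from cell import readout, eyes, workorder, env
import cv2,numpy as np
from scipy.spatial.transform import Rotation as Ro
def cam(n):
    c=eyes.read_camera(n); c["R"]=np.array(c["R"]);c["t"]=np.array(c["t"]); c["f"]=200/np.tan(np.radians(c["fovy"]/2)); return c
def ray(c,u,v):
    d=c["R"].T@np.array([(u-c["cx"])/c["f"],(v-c["cy"])/c["f"],1]); return -c["R"].T@c["t"],d
def onz(c,u,v,z):
    o,d=ray(c,u,v); return o+d*(z-o[2])/d[2]
def proj(c,X):
    p=c["R"]@np.array(X)+c["t"]; return c["cx"]+c["f"]*p[0]/p[2],c["cy"]+c["f"]*p[1]/p[2]
def two(c1,p1,c2,p2):
    o1,d1=ray(c1,*p1);o2,d2=ray(c2,*p2)
    s=np.linalg.lstsq(np.c_[d1,-d2],o2-o1,rcond=None)[0]
    a=o1+d1*s[0];b=o2+d2*s[1]; return (a+b)/2,np.linalg.norm(a-b)
E
python3 - <<'E'
from h import *
t=cam("top")["image"];s=cam("side")["image"]
f=lambda im,u,v,w,h,k:cv2.resize(im[v:v+h,u:u+w,::-1],None,fx=k,fy=k,interpolation=cv2.INTER_CUBIC)
a=f(t,260,165,120,80,6);cv2.imwrite("pics/t1.png",a)
b=np.hstack([f(t,430,190,50,75,8),f(s,365,245,70,75,8)[:, :400]]);cv2.imwrite("pics/t2.png",b)
E
```

```text
(no output)
```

View pics/t1.png

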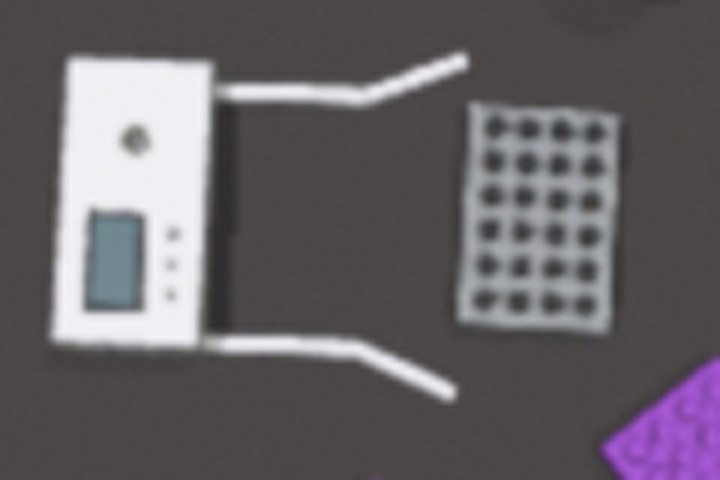

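View pics/t2.png

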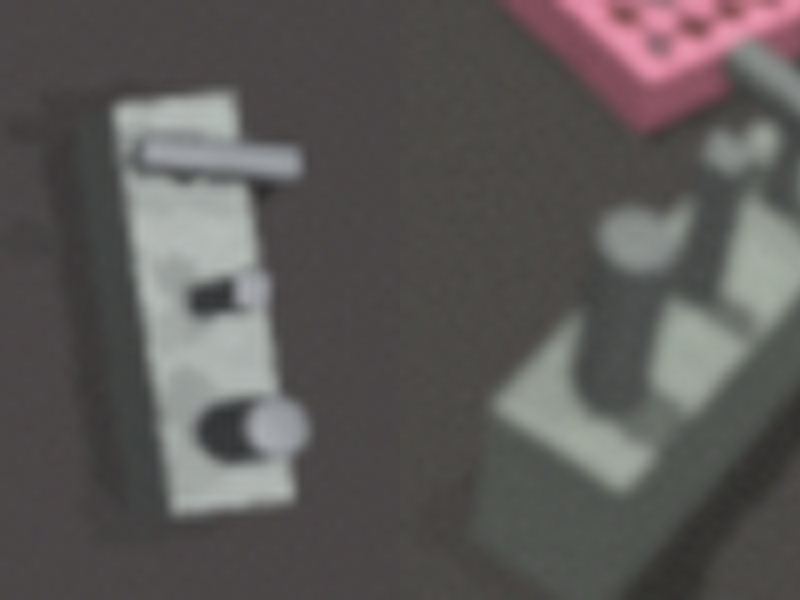

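The enlargements show the box with its hole at crop (135,139), i.e. about (282.2,187.8). The tray corners are sharp. In the stand the stylus is in the middle hole (square end at crop (252,288)), with the tee key above it and the driver below.

Run:
```python
from h import *
c=cam("top"); im=c["image"]; cv2.imwrite("pics/raw.png",im[:,:,::-1])
k=6
def rect(roi,cond,z,name):
    u,v,w,h=roi
    g=cv2.resize(im[v:v+h,u:u+w],None,fx=k,fy=k,interpolation=cv2.INTER_CUBIC)
    m=cond(g.astype(int)).astype(np.uint8)
    m=cv2.morphologyEx(m,cv2.MORPH_OPEN,np.ones((15,15)))   # drop thin rails
    cs,_=cv2.findContours(m,cv2.RETR_EXTERNAL,cv2.CHAIN_APPROX_NONE)
    ct=max(cs,key=cv2.contourArea).reshape(-1,2)
    P=np.array([onz(c,(x+.5)/k-.5+u,(y+.5)/k-.5+v,z)[:2] for x,y in ct])
    (cx,cy),(w_,h_),a=cv2.minAreaRect((P*1000).astype(np.float32))
    M=P.mean(0)
    print(name,"cent",np.round([cx,cy],1),"size",round(w_,1),round(h_,1),"ang",round(a,2), "box",np.round(cv2.boxPoints(((cx,cy),(w_,h_),a)),0).tolist())
rect((260,165,120,80),lambda g:g.min(2)>170,.060,"box")
rect((325,175,45,50),lambda g:(g.max(2)>125)&(g.max(2)-g.min(2)<30),.030,"tray")
# without darker holes: close
rect((430,190,50,75),lambda g:(g.mean(2)>118),.070,"stand")
# hole
for nm,(x,y),z in[("hole",(135,139),.060),("railL0",(218,93),.012),("railL1",(363,97),.012),("railL2",(463,62),.012),("railR0",(214,344),.012),("railR1",(357,348),.012),("railR2",(452,394),.012)]:
    print(nm,np.round(1000*onz(c,(x+.5)/6-.5+260,(y+.5)/6-.5+165,z),1))
for nm,(x,y),z in[("st a",(115,105),.07),("st b",(237,95),.07),("st c",(295,498),.07),("st d",(172,515),.07),("stylus top",(250,289),.140),("driver top",(278,428),.145),("tee a",(140,152),.126),("tee b",(300,162),.126)]:
    print(nm,np.round(1000*onz(c,(x+.5)/8-.5+430,(y+.5)/8-.5+190,z),1))
```

```text
box cent [587.7 199.9] size 81.8 162.0 ang 88.7 box [[506.0, 161.0], [668.0, 157.0], [670.0, 239.0], [508.0, 243.0]]
tray cent [669.4  34.5] size 12.8 49.0 ang 22.18 box [[654.0, 55.0], [673.0, 9.0], [685.0, 14.0], [666.0, 60.0]]
stand cent [ 483.7 -385.9] size 141.9 60.2 ang 7.75 box [[409.0, -366.0], [417.0, -425.0], [558.0, -406.0], [550.0, -347.0]]
hole [623.1 199.2  60. ]
railL0 [658.9 156.3  12. ]
railL1 [657.9  71.4  12. ]
railL2 [679.6  13.1  12. ]
railR0 [511.6 154.8  12. ]
railR1 [510.7  72.2  12. ]
railR2 [485.1  17.   12. ]
st a [ 579.7 -345.8   70. ]
st b [ 584.7 -396.9   70. ]
st c [ 417.6 -416.2   70. ]
st d [ 409.8 -365.4   70. ]
stylus top [ 497.8 -379.   140. ]
driver top [ 443. -387.  145.]
tee a [ 553.4 -340.6  126. ]
tee b [ 550.4 -404.7  126. ]
```

Run:
```python
from h import *
c=cam("top"); S=cam("side")
P=np.array([onz(c,(x+.5)/6-.5+260,(y+.5)/6-.5+165,.03)[:2]*1000 for x,y in[(470,103),(620,115),(610,332),(458,322)]])
print(np.round(P,1),np.round(P.mean(0),1)); 
for i in range(4): d=P[(i+1)%4]-P[i]; print(np.linalg.norm(d).round(1),np.degrees(np.arctan2(d[1],d[0])).round(2))
for X in [(.4978,-.379,.14),(.623,.1992,.06)]: print(proj(S,X))
# tool axes now
s=readout.observe();R=Ro.from_rotvec(s["orientation"]).as_matrix();print(R.round(3))
```

```text
[[652.1   9.2]
 [646.5 -77.5]
 [520.8 -72.4]
 [525.1  14.4]] [586.1 -31.6]
86.9 -93.72
125.8 177.64
86.9 87.18
127.2 -2.38
(np.float64(405.9991594375713), np.float64(263.26538597959336))
(np.float64(304.0073998244073), np.float64(177.2892354176066))
[[-0.901  0.435 -0.   ]
 [ 0.435  0.901 -0.   ]
 [-0.    -0.    -1.   ]]
```

```bash
cat >> h.py <<'E'
def to(x,y,z,yaw):
    "world mm target and tool-x heading (deg), tool down -> shift mm, turn rad in tool axes"
    s=readout.observe();R=Ro.from_rotvec(s["orientation"]).as_matrix();a=np.radians(yaw);ca,sa=np.cos(a),np.sin(a)
    T=np.array([[ca,sa,0],[sa,-ca,0],[0,0,-1]])
    print("t",round(s["time"],2),"tcp",(s["tcp_pos"]*1000 if hasattr(s["tcp_pos"],"shape") else np.array(s["tcp_pos"])*1000).round(1),"head",np.degrees(np.arctan2(R[1,0],R[0,0])).round(2),"F",np.round(s["force"],1),"grip",round(s["grip_width"],3),round(s["gripper_force"],1))
    print("move",np.round(R.T@(np.array([x,y,z])-np.array(s["tcp_pos"])*1000),1),np.round(Ro.from_matrix(R.T@T).as_rotvec(),4))
E
python3 -c "
from h import *
to(586,-108,200,88.8)"
```

```text
t 0.35 tcp [271.7 562.7 250.1] head 154.23 F [0.1 0.4 0.3] grip 0.999 0.0
move [-574.7 -467.4   50.3] [-3.000e-04  3.000e-04  1.142e+00]
```

Request:
{"fn": "carry_out", "kwargs": {
  "commands": [
    [-57,-47,0,0,0,0.114,1],
    [-115,-93,0,0,0,0.228,1],
    [-172,-140,0,0,0,0.342,1],
    [-230,-187,0,0,0,0.456,1],
    [-287,-234,0,0,0,0.57,1],
    [-345,-280,10,0,0,0.684,1],
    [-402,-327,20,0,0,0.8,1],
    [-460,-374,30,0,0,0.913,1],
    [-517,-420,40,0,0,1.03,1],
    [-575,-467,50,0,0,1.142,1]
  ]
}}

```text
time: 1.6
tcp_pos: [0.5372, -0.0028, 0.2157]
orientation: [2.248, 2.194, 0.002]
force: [0.3, 0.9, 0.0]
grip_width: 1.003
gripper_force: 0.0
```

Request:
{"fn": "carry_out", "kwargs": {
  "commands": [
    [0,0,0,0,0,0,1]
  ]
}}

```text
time: 1.72
tcp_pos: [0.5373, -0.0068, 0.2153]
orientation: [2.253, 2.186, -0.002]
force: [-0.2, 0.9, 0.9]
grip_width: 1.0
gripper_force: 0.0
```

```bash
python3 -c "
from h import *
to(586,-106,22,88.8)"
```

```text
t 1.73 tcp [537.3  -6.8 215.3] head 88.26 F [-0.2  0.9  0.9] grip 1.0 0.0
move [-97.1  51.6 193.6] [ 0.0005  0.0027 -0.0094]
```

Request:
{"fn": "carry_out", "kwargs": {
  "commands": [
    [-33,17,0,0,0,0,1],
    [-65,34,0,0,0,-0.009,1],
    [-97,52,0,0,0,-0.009,1],
    [-97,52,0,0,0,-0.009,1],
    [-97,52,40,0,0,-0.009,1],
    [-97,52,80,0,0,-0.009,1],
    [-97,52,120,0,0,-0.009,1],
    [-97,52,140,0,0,-0.009,1],
    [-97,52,140,0,0,-0.009,1]
  ]
}}

```text
time: 2.85
tcp_pos: [0.5856, -0.0982, 0.0747]
orientation: [-2.232, -2.208, 0.002]
force: [-0.4, 0.4, 0.7]
grip_width: 1.0
gripper_force: 0.0
```

Run:
```python
from h import *
to(586,-106,22,88.8)
f=lambda im,u,v,w,h,k:cv2.resize(im[v:v+h,u:u+w,::-1],None,fx=k,fy=k,interpolation=cv2.INTER_CUBIC)
cv2.imwrite("pics/p1.png",np.hstack([f(cam("side")["image"],280,160,130,140,3),f(cam("top")["image"],280,165,130,140,3)]))
```

```text
t 2.85 tcp [585.6 -98.2  74.7] head 89.37 F [-0.4  0.4  0.7] grip 1.0 0.0
move [-7.9  0.6 52.7] [-0.0024 -0.0006  0.01  ]
```

View pics/p1.png

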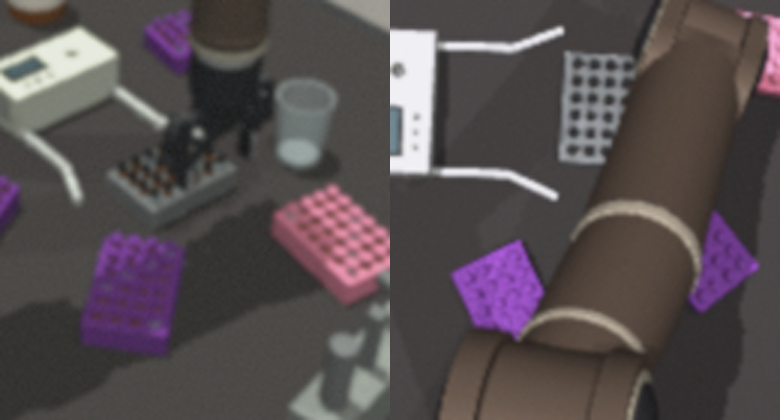

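The side view shows the open fingers above and behind the tray. The beaker and the purple trays are clear of them.

Request:
{"fn": "carry_out", "kwargs": {
  "commands": [
    [-10,0,0,0,0,0.01,1],
    [-10,0,20,0,0,0.01,1],
    [-10,0,40,0,0,0.01,1],
    [-10,0,52,0,0,0.01,1],
    [-10,0,52,0,0,0.01,1],
    [-10,0,52,0,0,0.01,1]
  ]
}}

```text
time: 3.7
tcp_pos: [0.5864, -0.1094, 0.0236]
orientation: [2.246, 2.197, -0.0]
force: [-0.4, -0.4, 0.1]
grip_width: 1.0
gripper_force: 0.0
```

```bash
python3 -c "
from h import *
to(586,61,22,88.8)"
```

```text
t 3.7 tcp [ 586.4 -109.4   23.6] head 88.74 F [-0.4 -0.4  0.1] grip 1.0 0.0
move [170.3  -4.2   1.6] [ 0.0001  0.0002 -0.0011]
```

Request:
{"fn": "carry_out", "kwargs": {
  "commands": [
    [8,0,0,0,0,0,1],
    [14,0,0,0,0,0,1],
    [18,0,0,0,0,0,1],
    [24,0,0,0,0,0,1],
    [32,-1,0,0,0,0,1],
    [41,-1,0,0,0,0,1],
    [50,-1,0,0,0,0,1],
    [60,-1,0,0,0,0,1],
    [70,-2,0,0,0,0,1],
    [80,-2,0,0,0,0,1]
  ]
}}

```text
time: 4.95
tcp_pos: [0.5859, -0.0286, 0.0236]
orientation: [2.246, 2.197, -0.0]
force: [0.1, -4.2, 2.7]
grip_width: 1.001
gripper_force: 2.0
```

Request:
{"fn": "carry_out", "kwargs": {
  "commands": [
    [8,0,0,0,0,0,1],
    [16,0,0,0,0,0,1],
    [24,-1,0,0,0,0,1],
    [32,-1,0,0,0,0,1],
    [40,-1,0,0,0,0,1],
    [48,-1,0,0,0,0,1],
    [56,-1,0,0,0,0,1],
    [63,-2,0,0,0,0,1],
    [70,-2,0,0,0,0,1],
    [70,-2,0,0,0,0,1]
  ]
}}

```text
time: 6.2
tcp_pos: [0.5853, 0.0423, 0.0234]
orientation: [-2.243, -2.198, -0.001]
force: [0.6, -0.1, -0.3]
grip_width: 1.003
gripper_force: 0.0
```

Run:
```python
from h import *
to(586,61,22,88.8)
f=lambda im,u,v,w,h,k:cv2.resize(im[v:v+h,u:u+w,::-1],None,fx=k,fy=k,interpolation=cv2.INTER_CUBIC)
cv2.imwrite("pics/p2.png",np.hstack([f(cam("side")["image"],250,140,110,110,3.5),f(cam("top")["image"],260,165,110,110,3.5)]))
```

```text
t 6.2 tcp [585.3  42.3  23.4] head 88.82 F [ 0.6 -0.1 -0.3] grip 1.003 0.0
move [18.7  0.3  1.4] [-0.0005 -0.001   0.0003]
```

View pics/p2.png

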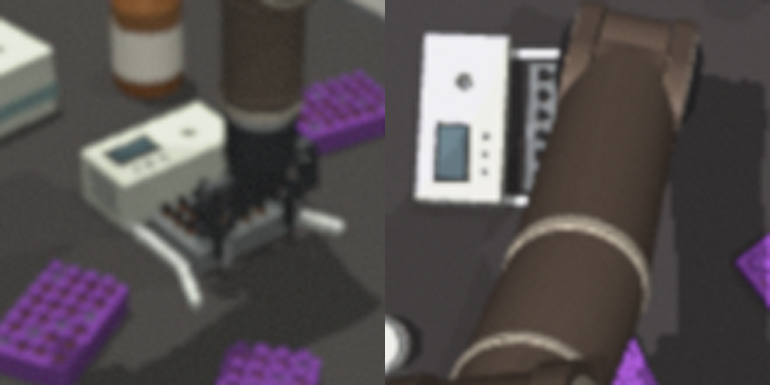

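The tray is straight between the rails, with a gap left to the box. I'll push gently until it meets the stop.

Request:
{"fn": "carry_out", "kwargs": {
  "commands": [
    [3,0,0,0,0,0,1],
    [6,0,0,0,0,0,1],
    [9,0,0,0,0,0,1],
    [12,0,0,0,0,0,1],
    [14,0,0,0,0,0,1],
    [16,0,0,0,0,0,1],
    [18,0,0,0,0,0,1]
  ]
}}

```text
time: 7.18
tcp_pos: [0.5859, 0.0589, 0.0236]
orientation: [-2.246, -2.197, -0.0]
force: [0.7, -1.6, -1.7]
grip_width: 0.999
gripper_force: 0.8
```

Request:
{"fn": "carry_out", "kwargs": {
  "commands": [
    [1,0,0,0,0,0,1],
    [2,0,0,0,0,0,1]
  ]
}}

```text
time: 7.42
tcp_pos: [0.5859, 0.0608, 0.0236]
orientation: [2.246, 2.197, 0.0]
force: [0.5, -2.1, -0.7]
grip_width: 1.0
gripper_force: 0.8
```

Request:
{"fn": "carry_out", "kwargs": {
  "commands": [
    [1,0,0,0,0,0,1],
    [2,0,0,0,0,0,1]
  ]
}}

```text
time: 7.68
tcp_pos: [0.586, 0.0628, 0.0236]
orientation: [-2.246, -2.197, -0.0]
force: [0.2, -2.6, -1.6]
grip_width: 0.999
gripper_force: 0.8
```

Request:
{"fn": "carry_out", "kwargs": {
  "commands": [
    [1,0,0,0,0,0,1],
    [1,0,0,0,0,0,1]
  ]
}}

```text
time: 7.92
tcp_pos: [0.5861, 0.064, 0.0236]
orientation: [-2.246, -2.197, -0.0]
force: [0.2, -1.1, -0.7]
grip_width: 0.999
gripper_force: 0.6
```

Request:
{"fn": "carry_out", "kwargs": {
  "commands": [
    [1,0,0,0,0,0,1],
    [2,0,0,0,0,0,1]
  ]
}}

```text
time: 8.18
tcp_pos: [0.5859, 0.0641, 0.0236]
orientation: [2.246, 2.195, -0.002]
force: [-1.3, -8.5, 0.1]
grip_width: 0.999
gripper_force: 4.0
```

Request:
{"fn": "carry_out", "kwargs": {
  "commands": [
    [1,0,0,0,0,0,1],
    [1.5,0,0,0,0,0,1]
  ]
}}

```text
time: 8.43
tcp_pos: [0.5859, 0.0641, 0.0236]
orientation: [2.246, 2.193, -0.004]
force: [-1.0, -11.4, 1.0]
grip_width: 0.995
gripper_force: 5.4
```

The force jumped to 11 N with no further motion, so the tray is home. I'll back off and rise, then compute the stylus move.

Request:
{"fn": "carry_out", "kwargs": {
  "commands": [
    [-4,0,0,0,0,0,1],
    [-12,0,0,0,0,0,1],
    [-30,0,0,0,0,0,1],
    [-50,0,0,0,0,0,1],
    [-55,0,-40,0,0,0,1],
    [-55,0,-90,0,0,0,1],
    [-55,0,-150,0,0,0,1],
    [-55,0,-205,0,0,0,1],
    [-55,0,-205,0,0,0,1]
  ]
}}

```text
time: 9.55
tcp_pos: [0.5872, 0.0104, 0.2334]
orientation: [2.244, 2.191, 0.011]
force: [1.3, 0.6, -0.7]
grip_width: 1.002
gripper_force: 0.0
```

Run:
```python
from h import *
# stand yaw 6.6 deg: stand y axis heading 96.6; tool y along -stand y: heading of tool x = 6.6, or 186.6
to(497.8,-380,220,6.6); print(np.round(readout.observe()["joint_positions"],2))
f=lambda im,u,v,w,h,k:cv2.resize(im[v:v+h,u:u+w,::-1],None,fx=k,fy=k,interpolation=cv2.INTER_CUBIC)
cv2.imwrite("pics/p3.png",f(cam("top")["image"],260,165,120,80,6))
```

```text
t 9.55 tcp [587.2  10.4 233.4] head 88.64 F [ 1.3  0.6 -0.7] grip 1.002 0.0
move [-392.4  -80.2   12. ] [ 0.0057 -0.0074  1.4318]
[-0.5   0.38  0.53  1.75 -0.22  1.06  0.08]
```

View pics/p3.png

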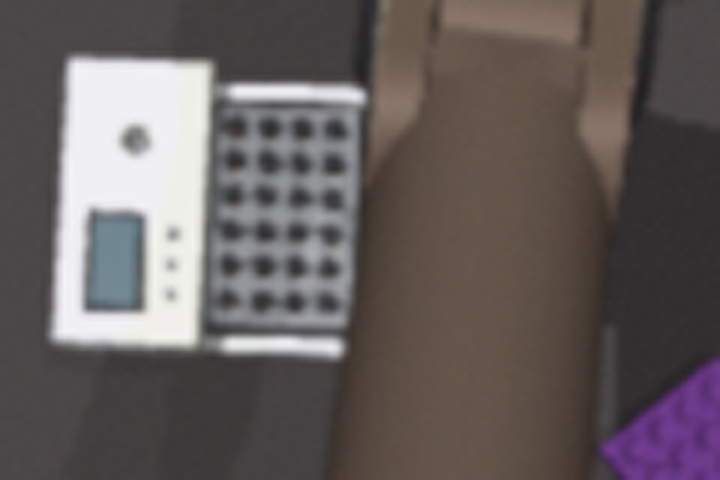

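The tray is flush against the box with its sides parallel to the rails, spanning crop x 210–355. Now I'll go to the stylus.

Request:
{"fn": "carry_out", "kwargs": {
  "commands": [
    [-40,-8,0,0,0,0.143,1],
    [-80,-16,0,0,0,0.286,1],
    [-120,-24,0,0,0,0.43,1],
    [-160,-32,0,0,0,0.573,1],
    [-200,-40,0,0,0,0.716,1],
    [-240,-48,0,0,0,0.86,1],
    [-280,-56,0,0,0,1.0,1],
    [-320,-64,0,0,0,1.146,1],
    [-360,-72,0,0,0,1.29,1],
    [-392,-80,0,0,0,1.432,1]
  ]
}}

```text
time: 10.85
tcp_pos: [0.4943, -0.3799, 0.2269]
orientation: [-3.136, -0.173, 0.004]
force: [0.5, 1.0, -0.5]
grip_width: 0.996
gripper_force: 0.0
```

Request:
{"fn": "carry_out", "kwargs": {
  "commands": [
    [0,0,0,0,0,0,1]
  ]
}}

```text
time: 10.98
tcp_pos: [0.4932, -0.3812, 0.2271]
orientation: [3.136, 0.172, -0.005]
force: [0.1, 0.4, -0.3]
grip_width: 1.0
gripper_force: 0.0
```

Run:
```python
from h import *
to(497.8,-380,200,6.6)
```

```text
t 10.97 tcp [ 493.2 -381.2  227.1] head 6.29 F [ 0.1  0.4 -0.3] grip 1.0 0.0
move [ 4.8 -0.7 27.1] [ 0.0007  0.0033 -0.0053]
```

Request:
{"fn": "carry_out", "kwargs": {
  "commands": [
    [5,-1,0,0,0.003,-0.005,1],
    [5,-1,30,0,0.003,-0.005,1],
    [5,-1,60,0,0.003,-0.005,1],
    [5,-1,90,0,0.003,-0.005,1],
    [5,-1,110,0,0.003,-0.005,1],
    [5,-1,121,0,0.003,-0.005,1],
    [5,-1,121,0,0.003,-0.005,1],
    [5,-1,121,0,0.003,-0.005,1]
  ]
}}

```text
time: 11.98
tcp_pos: [0.5015, -0.3767, 0.1085]
orientation: [3.135, 0.191, 0.006]
force: [0.3, -0.5, 0.0]
grip_width: 0.998
gripper_force: 0.0
```

Run:
```python
from h import *
to(497.8,-380,105,6.6)
f=lambda im,u,v,w,h,k:cv2.resize(im[v:v+h,u:u+w,::-1],None,fx=k,fy=k,interpolation=cv2.INTER_CUBIC)
cv2.imwrite("pics/p4.png",np.hstack([f(cam("side")["image"],350,220,100,110,4),f(cam("top")["image"],410,175,90,110,4)]))
```

```text
t 11.97 tcp [ 501.5 -376.7  108.5] head 6.99 F [ 0.3 -0.5  0. ] grip 0.998 0.0
move [-4.1  2.8  3.5] [ 0.0009 -0.0041  0.0067]
```

View pics/p4.png

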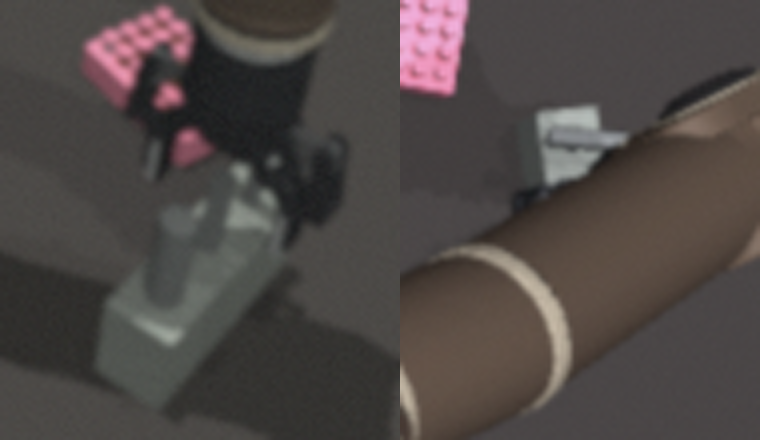

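The open fingers straddle the stylus, clear of the driver and the tee key. I'll centre and close.

Request:
{"fn": "carry_out", "kwargs": {
  "commands": [
    [-4,3,3,0,-0.004,0.007,1],
    [-4,3,3,0,-0.004,0.007,1],
    [-4,3,3,0,-0.004,0.007,0.4],
    [-4,3,3,0,-0.004,0.007,0.2],
    [-4,3,3,0,-0.004,0.007,0],
    [-4,3,3,0,-0.004,0.007,0],
    [-4,3,3,0,-0.004,0.007,0],
    [-4,3,3,0,-0.004,0.007,0],
    [-4,3,3,0,-0.004,0.007,0],
    [-4,3,3,0,-0.004,0.007,0]
  ],
  "newtons": 60
}}

```text
time: 13.32
tcp_pos: [0.4975, -0.3798, 0.1047]
orientation: [3.136, 0.18, -0.001]
force: [-0.4, -0.1, 0.7]
grip_width: 0.154
gripper_force: 58.3
```

Request:
{"fn": "carry_out", "kwargs": {
  "commands": [
    [0,0,0,0,0,0,0],
    [0,0,0,0,0,0,0]
  ]
}}

```text
time: 13.58
tcp_pos: [0.4976, -0.3798, 0.1046]
orientation: [3.136, 0.18, -0.001]
force: [0.4, -0.5, 2.1]
grip_width: 0.159
gripper_force: 58.4
```

Run:
```python
from h import *
to(497.8,-380,105,6.6)
```

```text
t 13.57 tcp [ 497.6 -379.8  104.6] head 6.58 F [ 0.4 -0.5  2.1] grip 0.159 58.4
move [ 0.2  0.3 -0.4] [ 0.0001  0.0009 -0.0004]
```

Request:
{"fn": "carry_out", "kwargs": {
  "commands": [
    [0,0,-8,0,0,0,0],
    [0,0,-20,0,0,0,0],
    [0,0,-36,0,0,0,0],
    [0,0,-54,0,0,0,0],
    [0,0,-72,0,0,0,0],
    [0,0,-90,0,0,0,0],
    [0,0,-110,0,0,0,0],
    [0,0,-125,0,0,0,0],
    [0,0,-130,0,0,0,0],
    [0,0,-130,0,0,0,0]
  ]
}}

```text
time: 14.82
tcp_pos: [0.4977, -0.3796, 0.2346]
orientation: [-3.136, -0.181, 0.001]
force: [0.5, -0.5, -1.1]
grip_width: 0.154
gripper_force: 58.3
```

Run:
```python
from h import *
to(623,199,230,50)
f=lambda im,u,v,w,h,k:cv2.resize(im[v:v+h,u:u+w,::-1],None,fx=k,fy=k,interpolation=cv2.INTER_CUBIC)
cv2.imwrite("pics/p5.png",f(cam("side")["image"],340,170,130,160,3.7))
```

```text
t 14.82 tcp [ 497.7 -379.6  234.6] head 6.59 F [ 0.5 -0.5 -1.1] grip 0.154 58.3
move [ 190.8 -560.4    4.5] [-4.000e-04  7.000e-04 -7.577e-01]
```

View pics/p5.png

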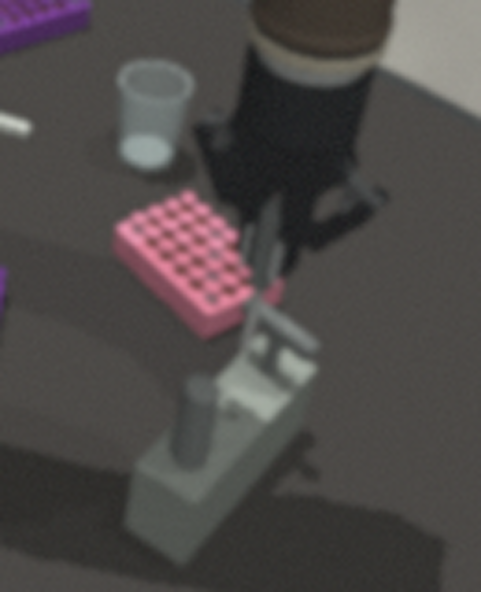

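The stylus is out of the stand, vertical in the gripper, and the driver and tee key are undisturbed. Next I'll carry it to the hole.

Request:
{"fn": "carry_out", "kwargs": {
  "commands": [
    [14,-40,0,0,0,-0.07,0],
    [30,-90,0,0,0,-0.14,0],
    [47,-138,0,0,0,-0.21,0],
    [63,-186,0,0,0,-0.28,0],
    [80,-234,0,0,0,-0.35,0],
    [96,-282,0,0,0,-0.42,0],
    [112,-330,0,0,0,-0.5,0],
    [129,-378,0,0,0,-0.57,0],
    [145,-426,0,0,0,-0.66,0],
    [160,-470,0,0,0,-0.75,0]
  ]
}}

```text
time: 16.12
tcp_pos: [0.6025, 0.1076, 0.2336]
orientation: [-2.85, -1.321, 0.003]
force: [0.5, -0.3, -0.4]
grip_width: 0.155
gripper_force: 58.4
```

Request:
{"fn": "carry_out", "kwargs": {
  "commands": [
    [0,0,0,0,0,0,0],
    [0,0,0,0,0,0,0]
  ]
}}

```text
time: 16.38
tcp_pos: [0.6023, 0.1048, 0.2337]
orientation: [2.853, 1.315, -0.004]
force: [-0.4, -0.2, -0.8]
grip_width: 0.156
gripper_force: 58.4
```

Run:
```python
from h import *
to(623,199,200,50)
```

```text
t 16.38 tcp [602.3 104.8 233.7] head 49.51 F [-0.4 -0.2 -0.8] grip 0.156 58.4
move [ 85.1 -45.4  33.5] [-0.0009  0.0024 -0.0086]
```

Request:
{"fn": "carry_out", "kwargs": {
  "commands": [
    [30,-16,0,0,0,0,0],
    [60,-32,0,0,0.002,-0.009,0],
    [85,-45,0,0,0.002,-0.009,0],
    [85,-45,20,0,0.002,-0.009,0],
    [85,-45,40,0,0.002,-0.009,0],
    [85,-45,52,0,0.002,-0.009,0],
    [85,-45,52,0,0.002,-0.009,0],
    [85,-45,52,0,0.002,-0.009,0]
  ]
}}

```text
time: 17.38
tcp_pos: [0.624, 0.1989, 0.1829]
orientation: [-2.846, -1.328, -0.003]
force: [0.2, -0.3, -0.3]
grip_width: 0.151
gripper_force: 58.4
```

Run:
```python
from h import *
to(623,199,160,50)
T=cam("top");S=cam("side")
for X in [(.623,.199,.06),(.623,.199,.084)]: print(np.round(proj(S,X),1),np.round(proj(T,X),1))
f=lambda im,u,v,w,h,k:cv2.resize(im[v:v+h,u:u+w,::-1],None,fx=k,fy=k,interpolation=cv2.INTER_CUBIC)
cv2.imwrite("pics/p6.png",f(S["image"],260,130,80,80,7))
```

```text
t 17.38 tcp [624.  198.9 182.9] head 50.02 F [ 0.2 -0.3 -0.3] grip 0.151 58.4
move [-0.6 -0.9 22.9] [-0.0002 -0.0019  0.0003]
[304.  177.3] [282.2 187.8]
[304.  172.1] [281.5 186.6]
```

View pics/p6.png

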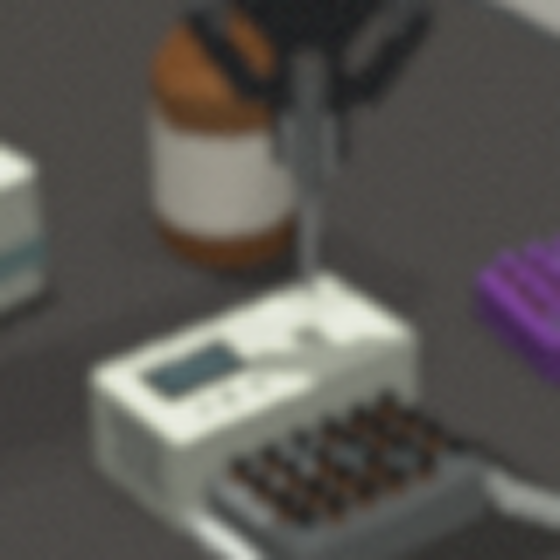

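The tip is at crop (312,290), above the hole at crop (308,335), and both match their projections. Going in.

Request:
{"fn": "carry_out", "kwargs": {
  "commands": [
    [-1,-1,0,0,0,0,0],
    [-1,-1,8,0,0,0,0],
    [-1,-1,16,0,0,0,0],
    [-1,-1,22,0,0,0,0],
    [-1,-1,28,0,0,0,0],
    [-1,-1,32,0,0,0,0],
    [-1,-1,32,0,0,0,0]
  ]
}}

```text
time: 18.35
tcp_pos: [0.6221, 0.1993, 0.15]
orientation: [-2.845, -1.329, -0.001]
force: [-0.4, -0.4, -1.1]
grip_width: 0.157
gripper_force: 58.4
```

Request:
{"fn": "carry_out", "kwargs": {
  "commands": [
    [0,0,5,0,0,0,0],
    [0,0,10,0,0,0,0],
    [0,0,15,0,0,0,0],
    [0,0,15,0,0,0,0]
  ]
}}

```text
time: 18.85
tcp_pos: [0.6219, 0.1993, 0.1348]
orientation: [-2.845, -1.329, 0.0]
force: [-0.1, 0.1, 0.0]
grip_width: 0.154
gripper_force: 58.4
```

Request:
{"fn": "carry_out", "kwargs": {
  "commands": [
    [0,0,2,0,0,0,0],
    [0,0,4,0,0,0,0],
    [0,0,4,0,0,0,0]
  ]
}}

```text
time: 19.23
tcp_pos: [0.6224, 0.1994, 0.1315]
orientation: [-2.845, -1.329, -0.002]
force: [-0.1, -1.1, 1.9]
grip_width: 0.158
gripper_force: 58.7
```

Request:
{"fn": "carry_out", "kwargs": {
  "commands": [
    [0,0,2,0,0,0,0],
    [0,0,4,0,0,0,0],
    [0,0,4,0,0,0,0]
  ]
}}

```text
time: 19.6
tcp_pos: [0.6224, 0.1994, 0.1275]
orientation: [-2.845, -1.329, -0.002]
force: [0.8, 0.6, 3.9]
grip_width: 0.155
gripper_force: 59.0
```

Request:
{"fn": "carry_out", "kwargs": {
  "commands": [
    [0,0,2,0,0,0,0],
    [0,0,4,0,0,0,0],
    [0,0,4,0,0,0,0]
  ]
}}

```text
time: 19.98
tcp_pos: [0.623, 0.1994, 0.126]
orientation: [-2.845, -1.328, -0.005]
force: [-5.2, -0.2, 21.0]
grip_width: 0.158
gripper_force: 61.4
```

Request:
{"fn": "carry_out", "kwargs": {
  "commands": [
    [0,0,1,0,0,0,0],
    [0,0,2,0,0,0,0],
    [0,0,2,0,0,0,0]
  ]
}}

```text
time: 20.35
tcp_pos: [0.6236, 0.1997, 0.1256]
orientation: [-2.844, -1.328, -0.008]
force: [-7.4, -1.8, 30.9]
grip_width: 0.157
gripper_force: 63.0
```

The button has bottomed: force rose from 4 to 31 N within 2 mm. I'll ease off to a moderate hold.

Request:
{"fn": "carry_out", "kwargs": {
  "commands": [
    [0,0,-2.5,0,0,0,0],
    [0,0,-2.5,0,0,0,0],
    [0,0,-2.5,0,0,0,0]
  ]
}}

```text
time: 20.72
tcp_pos: [0.6231, 0.1996, 0.1261]
orientation: [-2.845, -1.329, -0.006]
force: [-3.7, -0.7, 17.0]
grip_width: 0.155
gripper_force: 60.8
```

Run:
```python
from h import *
to(623,199,123,50)
T=cam("top");S=cam("side")
f=lambda im,u,v,w,h,k:cv2.resize(im[v:v+h,u:u+w,::-1],None,fx=k,fy=k,interpolation=cv2.INTER_CUBIC)
cv2.imwrite("pics/p7.png",np.hstack([f(S["image"],260,130,90,100,4),f(T["image"],260,165,100,100,4)]))
```

```text
t 20.73 tcp [623.1 199.6 126.1] head 50.06 F [-3.7 -0.7 17. ] grip 0.155 60.8
move [-0.6  0.3  3.1] [-0.0001 -0.004   0.0011]
```

View pics/p7.png

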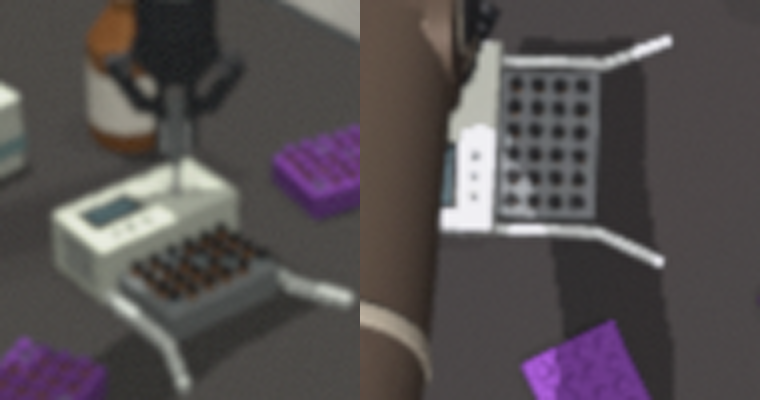

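The shaft is in the hole at side crop (178,190), and the tray is still flush with the box. Holding at 17 N, well above the 5 N needed, after about 6 mm of travel since contact.

```bash
python3 -c "
from cell import workorder
print(workorder.finish_job())"
```

```text
the job is handed in; nothing more can be done
None
```

I handed the job in with the tray home in the dock and the stylus still holding the reset button fully down at about 17 N; nothing else on the bench was touched as far as the pictures show, and the judge's verdict was not returned.

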